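# Zero the spice mill and set its grind

## Robot

A 6-joint arm with a two-finger parallel gripper is mounted at the origin on a cart in front of the work surface, level with it; the furniture and walls round the work are solid. World frame = base frame: x ahead of the robot, y to its left, z up, the work surface at z = 0. Lengths are in m, angles in rad, forces in N, time in s.
With the tool pointing down it reaches from about 0.375 to 0.975 m from the base axis. Payload 3.8 kg.
Tool frame: the origin (TCP) lies midway between the tips of the shut fingers; the grasp point (between the pads) lies 19 mm behind it (bot.grip_point_offset is the z of the grasp point in the tool frame, in m); z points along the fingers, y is the line along which they close (so a half turn about z gives the same grasp; the last joint's range is limited). The gripper opens to 85 mm and grips with 20 to 120 N. Pads are 22 mm wide; open, the fingers measure 114 mm over their backs; the gripper's body (76 mm by 85 mm) begins 54 mm behind the grasp point. The pads swing forward as they close: fully open they stand 13 mm farther back than shut.
Start: joints at [-1.354, 0.264, 1.604, -0, 1.274, -0.037], TCP at [0.169, -0.653, 0.231] pointing down, gripper open.
Joint ranges: [-2.63, 2.63], [-0.94, 2.18], [0.31, 2.57], [-1.31, 4.45], [0, 2.66], [-2.55, 2.55]. Speed limits (rad/s): [2.57, 2.57, 3.14, 3.14, 3.14, 3.14].

## Interface

Orientations are given as a rotation vector (axis times angle).
In Python, from workcell import sensors, optics, order, bot gives the robot as it stands.
- The arm moves only by the tool play_rows, never from a script. Its argument "commands" is a list of rows, each a list of 6 numbers: the shift along the tool's x, y, z in cm, then the turn, a rotation vector about the tool's x, y, z in rad. In form: [[dx, dy, dz, wx, wy, wz], ...]. A call has 1 to 5 rows; each row shifts and turns the commanded pose from where the row before left it, along the tool's axes as they then stand; what a row does not reach is not made up. A row lasts 1/12 s, in which the tool goes at most 41.7 mm and 7.16 degrees, less where a joint would pass 70% of its speed; a pose out of reach is approached as far as the arm can. A call with a gripper value outside its range is refused whole. "grip" is the closure, from 0 (fully open) to 1 (shut), set as the call begins (left out, the last holds). The fingers move at their own pace and stop on an object; "force" is the grip in N (left out, the last holds). Time passes only in rows, so rows that do not move let the fingers close. It gives the time, the measured TCP pose, the force, the opening and the grip force at its end, in the units of the state.
- sensors.read_state(): the state, without advancing time (a new reading comes with each control period).
- optics.read_camera(name): name is "scene" or "top" or "wrist"; returns the picture (384x512x3 uint8, red, green, blue); there is no depth.
- optics.camera_info(name): a dict with "mtx" (3x3 intrinsics, pixels), "R" (3x3) and "t" (3): a world point X has camera coordinates R X + t. Camera axes: x right, y down, z forward; pixel columns grow to the right and rows downward; lengths in m; the calibration is good to about 2 mm. A picture is of the moment at which its call begins: read the wrist's pose just before it. camera_info takes no time and is no camera call; for the wrist camera it gives the pose at the moment of the call.
- order.finish_job(): hands the job in; it is judged then, once.
The state is a dict: "time": time; "q": joint angles; "joint_vel": joint speeds; "joint_torque": joint torques, N m; "tool_pos": TCP position; "tcp_rot": TCP orientation; "wrist_force": force on the tool from outside, world axes, zero at the start; "torque": the same for the moment, N m; "width": opening from 0.0 (shut) to 1.0 (fully open); "grip_force": force on a finger pad.
Only numpy, scipy, OpenCV 4.12 (cv2) and the standard library are available. Lean on these libraries where they do the work, as an engineer would, in place of code of your own. Each camera call takes 0.05 s, during which the arm holds its last target. There are 200 camera calls.

## Task

Set the grind of the hand spice mill: screw the knurled nut on its top down (clockwise seen from above) until it bottoms out fully home, then back it off a quarter turn. Finish still gripping the nut between the fingers at that setting, since I will lock it next; leave the pepper jar, the sauce jar and the mug where they stand.

Things in the scene. Friction and masses are not known exactly. Their poses are not given: they have to be found in the camera images.
- mill: hand spice mill, fixed on the table: upright steel cylinder 68 mm across on a black foot 94 mm across; a side crank (idle) reaches 84 mm out on its +x side, below 84 mm. Origin: centre of its underside on the table, z up; yaw varies. Its shoulder ends 101 mm up; above it a collar 26 mm across rises to 124 mm, then the nut on its stud.
- nut_center (a point): centre, half-way up, of the round knurled steel nut on the mill's axis: 41 mm across, 26 mm tall, grip from above at any yaw. Centre 137 mm above the table when home (underside on the collar); rises 5 mm per turn of unscrewing. Site turns with it: +x along the raised index rib on its top (16 x 4 x 3 mm).
- nut (a joint): turn of the nut on its thread, rad: 0 = bottomed out, fully home; grows as it is unscrewed (anticlockwise from above), upper stop 5.2; a quarter turn is 1.57. Starts at 2.4 to 4.4, already on its thread. Turns with light friction (0.06 N m), stays where it is left, stops dead when home.
- pepper_jar: bystander, loose: small spice jar with a black lid, 41 mm across, 105 mm tall; origin at the centre of its underside
- sauce_jar: bystander, loose: glass jar with a yellow lid, 69 mm across, 112 mm tall; origin at the centre of its underside
- mug: bystander, loose: white mug with a diamond pattern, 78 mm across, 110 mm with the handle, 90 mm tall; origin at its underside
Things that resemble listed ones, but are neither listed nor needed, are in the scene too. Leave any yellow look-alike of the mill alone.

How it is judged:
By the outcome, as a careful person would: the job done as asked, in the order asked, and still so for the second after the job is handed in, while the arm keeps its last pose, push and grip.
It also fails if it takes over 58 s, if anything falls off the work surface, if the arm or the gripper's body presses on something with over 40 N, if the wrist force passes 120 N, or if a joint passes its speed limit or range.

## Working session

There is one attempt and no reset: what is moved stays moved. The work goes in short steps, Python scripts to look and compute and a tool call to move; the robot and the scene stay as the last step left them, time stands still between calls to the robot, and variables do not carry over. Pictures are saved under pics/ and viewed, at most 10 in all, crops included, and the job is handed in when it is done.

Besides the shell and the picture viewer there is one more tool, called after "Emit:" as a command line: name --pt "numbers of a row" for each row, then --argument value for the rest. play_rows: Moves the arm, as the interface text tells. Its arguments: {"type":"object","properties":{"commands":{"type":"array","items":{"type":"array","items":{"type":"number"}}},"grip":{"type":"number"},"force":{"type":"number"}},"required":["commands"]}

```bash
mkdir -p pics; python3 - <<'E'
from workcell import sensors, optics
import cv2, numpy as np
s=sensors.read_state();print(s)
a=[]
for n in("scene","top"):
    i=optics.read_camera(n);cv2.imwrite(f"pics/{n}0.png",i[...,::-1]);c=optics.camera_info(n);print(n,c)
E
```

```text
{'time': 0.0, 'q': array([-1.35389521e+00,  2.64771606e-01,  1.60539058e+00, -2.74826971e-06,
        1.27369446e+00, -3.68789272e-02]), 'joint_vel': array([-0.00077348,  0.00147769,  0.00159185,  0.00031154,  0.0013085 ,
       -0.00046027]), 'joint_torque': array([ 3.33212438e-04, -5.15108943e+01, -3.67312610e+01,  3.32284685e-05,
        1.29625757e-02, -1.08092070e-05]), 'tool_pos': array([ 0.16932085, -0.6526559 ,  0.22994064]), 'tcp_rot': array([-3.11409842e+00, -3.97283811e-01,  3.23549162e-04]), 'wrist_force': array([-0.07075403, -0.57169236,  0.47103577]), 'torque': array([-0.01638163, -0.01253757,  0.04841514]), 'grip_force': 0.0, 'width': 0.9969867881583512}
scene {'mtx': array([[401.67065558,   0.        , 256.52838512],
       [  0.        , 401.67065558, 190.80291323],
       [  0.        ,   0.        ,   1.        ]]), 'R': array([[-0.53002293, -0.84780018,  0.01762244],
       [-0.54900605,  0.32723803, -0.76909533],
       [ 0.64627243, -0.41731299, -0.63889109]]), 't': array([0.36534101, 0.33626047, 0.61682098])}
top {'mtx': array([[396.7504327 ,   0.        , 252.51986529],
       [  0.        , 396.7504327 , 190.41980296],
       [  0.        ,   0.        ,   1.        ]]), 'R': array([[-0.37221261, -0.92814228,  0.00310973],
       [-0.87806063,  0.35103867, -0.3252405 ],
       [ 0.30077783, -0.12378914, -0.94562622]]), 't': array([0.29045263, 0.47809323, 0.92549883])}
```

View pics/top0.png

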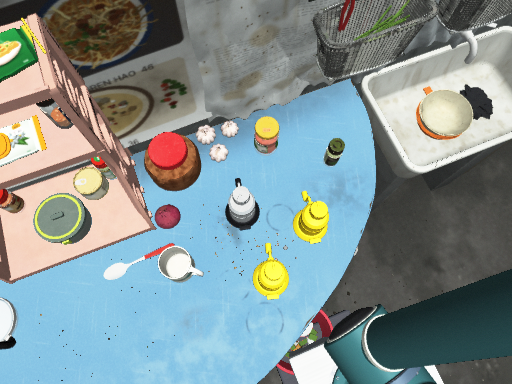

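View pics/scene0.png

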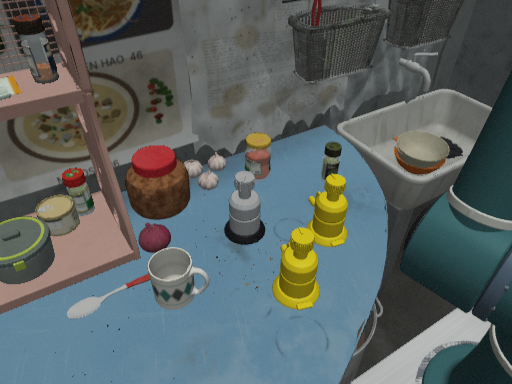

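The top view shows the steel mill at about (241,205), with two yellow look-alikes near (311,218) and (270,275). In the scene view the nut is near (244,183). I'll zoom in and cast rays.

```bash
cat > h.py <<'E'
import numpy as np
from workcell import sensors, optics
def ray(c,u,v,z):
    R,t=c["R"],c["t"]; o=-R.T@t; d=R.T@np.linalg.solve(c["mtx"],[u,v,1.]); return o+d*(z-o[2])/d[2]
def proj(c,X):
    p=c["mtx"]@(c["R"]@np.array(X)+c["t"]); return p[:2]/p[2]
E
python3 - <<'E'
from h import *
import cv2
a=cv2.imread("pics/top0.png")[165:240,200:290];b=cv2.imread("pics/scene0.png")[165:240,200:290]
cv2.imwrite("pics/z.png",np.vstack([cv2.resize(x,(360,300),interpolation=2) for x in(a,b)]) if 0 else np.hstack([cv2.resize(x,(396,330),interpolation=2) for x in(a,b)]))
ct=optics.camera_info("top");cs=optics.camera_info("scene")
print(ray(ct,240,193,.14),ray(cs,244,183,.14),ray(ct,242,213,0),ray(cs,245,229,0))
for n,p,q in(("yel1",(312,215),(330,195)),("yel2",(270,275),(300,250))):print(n,ray(ct,*p,.1),ray(cs,*q,.1))
E
```

```text
[0.53755093 0.12975104 0.14      ] [0.5255708 0.1350893 0.14     ] [0.52793059 0.13173391 0.        ] [0.53221986 0.12890278 0.        ]
yel1 [ 0.43309573 -0.0159873   0.1       ] [ 0.44091181 -0.02573172  0.1       ]
yel2 [0.33858114 0.13400303 0.1       ] [0.3494494  0.12160307 0.1       ]
```

View pics/z.png

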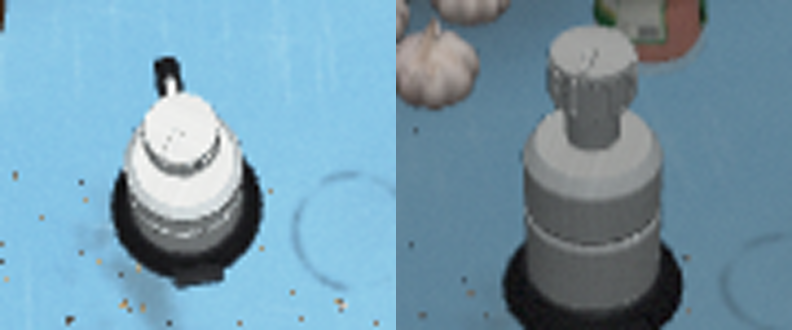

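Left crop: the nut's top face is centred at about top-camera (240.9,194.1), and the crank points up-image. Right crop: the face is centred at about scene-camera (245,176.4), with a faint rib line on it. I'll go above the nut while winding the wrist back to q6 ≈ -2.4, which leaves room for one continuous clockwise turn.

```bash
cat >> h.py <<'E'
from scipy.spatial.transform import Rotation as Ro
def plan(target,wz,n,k=5):
    "rows to print for a straight move to target, turning wz in all, tool down"
    s=sensors.read_state();p=s["tool_pos"].copy();R=Ro.from_rotvec(s["tcp_rot"]);d=(np.array(target)-p)/n
    for i in range(n):
        sh=R.inv().apply(d)*100
        print([*np.round(sh,2),0,0,round(wz/n,3)], end=",\n" if (i+1)%k else "\n--\n")
        R=R*Ro.from_rotvec([0,0,wz/n])
E
python3 - <<'E'
from h import *
ct=optics.camera_info("top");cs=optics.camera_info("scene")
a=ray(ct,240.9,194.1,.153);b=ray(cs,245,176.4,.153);m=(a+b)/2;print(a,b)
plan([*m[:2],.23],-3.95,32)
E
```

```text
[0.53004516 0.13005001 0.153     ] [0.52878588 0.13081849 0.153     ]
[np.float64(1.7), np.float64(-2.09), np.float64(0.0), 0, 0, -0.123],
[np.float64(1.95), np.float64(-1.86), np.float64(0.0), 0, 0, -0.123],
[np.float64(2.16), np.float64(-1.61), np.float64(0.0), 0, 0, -0.123],
[np.float64(2.34), np.float64(-1.33), np.float64(0.0), 0, 0, -0.123],
[np.float64(2.49), np.float64(-1.03), np.float64(0.0), 0, 0, -0.123]
--
[np.float64(2.6), np.float64(-0.72), np.float64(0.0), 0, 0, -0.123],
[np.float64(2.67), np.float64(-0.39), np.float64(0.0), 0, 0, -0.123],
[np.float64(2.69), np.float64(-0.06), np.float64(0.0), 0, 0, -0.123],
[np.float64(2.68), np.float64(0.27), np.float64(0.0), 0, 0, -0.123],
[np.float64(2.63), np.float64(0.6), np.float64(0.0), 0, 0, -0.123]
--
[np.float64(2.53), np.float64(0.92), np.float64(0.0), 0, 0, -0.123],
[np.float64(2.4), np.float64(1.22), np.float64(0.0), 0, 0, -0.123],
[np.float64(2.23), np.float64(1.51), np.float64(0.0), 0, 0, -0.123],
[np.float64(2.03), np.float64(1.77), np.float64(0.0), 0, 0, -0.123],
[np.float64(1.79), np.float64(2.01), np.float64(0.0), 0,
[... 500 characters left out ...]

[np.float64(-0.69), np.float64(2.6), np.float64(0.0), 0, 0, -0.123],
[np.float64(-1.0), np.float64(2.5), np.float64(0.0), 0, 0, -0.123],
[np.float64(-1.3), np.float64(2.36), np.float64(0.0), 0, 0, -0.123]
--
[np.float64(-1.58), np.float64(2.18), np.float64(0.0), 0, 0, -0.123],
[np.float64(-1.84), np.float64(1.97), np.float64(0.0), 0, 0, -0.123],
[np.float64(-2.07), np.float64(1.72), np.float64(0.0), 0, 0, -0.123],
[np.float64(-2.27), np.float64(1.46), np.float64(0.0), 0, 0, -0.123],
[np.float64(-2.43), np.float64(1.17), np.float64(0.0), 0, 0, -0.123]
--
[np.float64(-2.55), np.float64(0.86), np.float64(0.0), 0, 0, -0.123],
[np.float64(-2.64), np.float64(0.54), np.float64(0.0), 0, 0, -0.123],
```

Emit:
play_rows --pt "1.7 -2.09 0 0 0 -0.123" --pt "1.95 -1.86 0 0 0 -0.123" --pt "2.16 -1.61 0 0 0 -0.123" --pt "2.34 -1.33 0 0 0 -0.123" --pt "2.49 -1.03 0 0 0 -0.123" --grip 0

```text
time: 0.52
tool_pos: [0.2259, -0.5295, 0.2305]
tcp_rot: [-2.845, -1.33, -0.0]
wrist_force: [-0.1, -0.3, 1.5]
width: 1.0
grip_force: 0.0
```

Emit:
play_rows --pt "2.6 -0.72 0 0 0 -0.123" --pt "2.67 -0.39 0 0 0 -0.123" --pt "2.69 -0.06 0 0 0 -0.123" --pt "2.68 0.27 0 0 0 -0.123" --pt "2.63 0.6 0 0 0 -0.123"

```text
time: 0.93
tool_pos: [0.2825, -0.4071, 0.2308]
tcp_rot: [-2.309, -2.129, -0.0]
wrist_force: [0.1, 0.7, 0.4]
width: 1.0
grip_force: 0.0
```

On track.

Emit:
play_rows --pt "2.53 0.92 0 0 0 -0.123" --pt "2.4 1.22 0 0 0 -0.123" --pt "2.23 1.51 0 0 0 -0.123" --pt "2.03 1.77 0 0 0 -0.123" --pt "1.79 2.01 0 0 0 -0.123"

```text
time: 1.35
tool_pos: [0.3392, -0.2852, 0.2309]
tcp_rot: [-1.557, -2.728, -0.0]
wrist_force: [0.5, 0.4, 0.2]
width: 1.002
grip_force: 0.0
```

Emit:
play_rows --pt "1.53 2.22 0 0 0 -0.123" --pt "1.25 2.39 0 0 0 -0.123" --pt "0.94 2.52 0 0 0 -0.123" --pt "0.63 2.62 0 0 0 -0.123" --pt "0.3 2.68 0 0 0 -0.123"

```text
time: 1.77
tool_pos: [0.3965, -0.1633, 0.2309]
tcp_rot: [-0.658, -3.072, -0.0]
wrist_force: [0.2, -0.3, 0.2]
width: 1.0
grip_force: 0.0
```

Emit:
play_rows --pt "-0.03 2.69 0 0 0 -0.123" --pt "-0.36 2.67 0 0 0 -0.123" --pt "-0.69 2.6 0 0 0 -0.123" --pt "-1.0 2.5 0 0 0 -0.123" --pt "-1.3 2.36 0 0 0 -0.123"

```text
time: 2.18
tool_pos: [0.4537, -0.0415, 0.2309]
tcp_rot: [0.303, -3.126, -0.0]
wrist_force: [0.3, -0.3, 0.8]
width: 0.999
grip_force: 0.0
```

Emit:
play_rows --pt "-1.58 2.18 0 0 0 -0.123" --pt "-1.84 1.97 0 0 0 -0.123" --pt "-2.07 1.72 0 0 0 -0.123" --pt "-2.27 1.46 0 0 0 -0.123" --pt "-2.43 1.17 0 0 0 -0.123"

```text
time: 2.6
tool_pos: [0.5114, 0.0802, 0.2308]
tcp_rot: [1.235, -2.888, -0.0]
wrist_force: [0.8, 0.5, 0.3]
width: 0.995
grip_force: 0.0
```

Emit:
play_rows --pt "-2.55 0.86 0 0 0 -0.123" --pt "-2.64 0.54 0 0 0 -0.123" --pt "0 0 0 0 0 0" --pt "0 0 0 0 0 0"

```text
time: 2.93
tool_pos: [0.5343, 0.1285, 0.2305]
tcp_rot: [1.573, -2.718, -0.0]
wrist_force: [0.2, -0.5, -0.5]
width: 1.001
grip_force: 0.0
```

```bash
python3 - <<'E'
from h import *
import cv2
s=sensors.read_state();c=optics.camera_info("wrist");i=optics.read_camera("wrist");cv2.imwrite("pics/w1.png",i[...,::-1])
print(s["q"],s["tool_pos"],s["tcp_rot"]);print(proj(c,[.5294,.1304,.153]))
import pickle;pickle.dump(c,open("w1.pkl","wb"))
E
```

```text
[ 1.90804943e-01  2.84055692e-02  1.87342237e+00 -2.46432164e-04
  1.24134951e+00 -2.42920932e+00] [0.53432514 0.12848507 0.23054426] [ 1.57286430e+00 -2.71768591e+00 -4.69423426e-04]
[259.96687195 201.07269926]
```

View pics/w1.png

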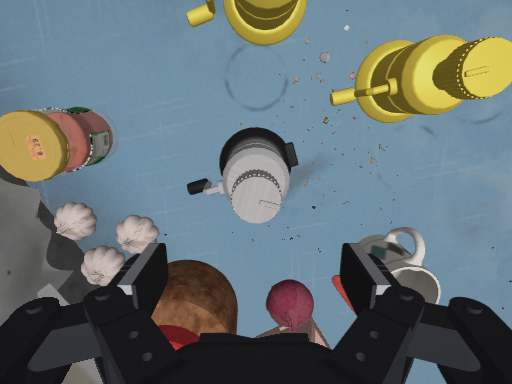

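The wrist view shows the nut's top face centred at about (257,200). The rib runs from (260,201) to (279,206) and the crank points left to (197,187).

```bash
python3 - <<'E'
from h import *
import pickle
c=pickle.load(open("w1.pkl","rb"))
n=ray(c,257,200,.153);r0=ray(c,261,201,.156);r1=ray(c,279,206,.156);k=ray(c,197,187,.075)
print(n,np.arctan2(*(r1-r0)[1::-1]),np.arctan2(*(k-n)[1::-1]),np.linalg.norm(k-n))
R=Ro.from_rotvec(sensors.read_state()["tcp_rot"])
t=np.array([n[0],n[1],.118]);print("tool shift cm",R.inv().apply(t-sensors.read_state()["tool_pos"])*100)
E
```

```text
[0.53098399 0.12846529 0.153     ] 2.335818574522354 -0.34661757275910343 0.10028950180279413
tool shift cm [ 0.05920366  0.28981697 11.25848554]
```

Emit:
play_rows --pt "0.06 0.27 2 0 0 0" --pt "0 0 3 0 0 0" --pt "0 0 3 0 0 0" --pt "0 0 2 0 0 0" --pt "0 0 1.3 0 0 0" --grip 0

```text
time: 3.4
tool_pos: [0.5293, 0.1266, 0.1153]
tcp_rot: [1.566, -2.718, -0.002]
wrist_force: [0.3, 0.2, -0.1]
width: 1.004
grip_force: 0.0
```

Emit:
play_rows --pt "0 0 0 0 0 0" --pt "0 0 0 0 0 0" --pt "0 0 0 0 0 0" --pt "0 0 0 0 0 0" --pt "0 0 0 0 0 0" --grip 0.4 --force 40

```text
time: 3.82
tool_pos: [0.5333, 0.1286, 0.1202]
tcp_rot: [-1.57, 2.717, -0.002]
wrist_force: [-0.0, -0.7, -0.4]
width: 0.597
grip_force: 0.0
```

Emit:
play_rows --pt "0 0 0 0 0 0" --pt "0 0 0 0 0 0" --pt "0 0 0 0 0 0" --pt "0 0 0 0 0 0" --pt "0 0 0 0 0 0" --grip 1 --force 40

```text
time: 4.23
tool_pos: [0.5323, 0.1289, 0.12]
tcp_rot: [-1.571, 2.719, 0.0]
wrist_force: [-2.0, 0.3, 5.6]
width: 0.459
grip_force: 39.6
```

```bash
python3 - <<'E'
from h import *
import cv2
s=sensors.read_state();i=optics.read_camera("wrist");cv2.imwrite("pics/w2.png",i[...,::-1])
for k in s:print(k,np.round(s[k],4))
E
```

```text
time 4.2333
q [ 1.9170e-01  1.2110e-01  1.9899e+00  6.0000e-04  1.0293e+00 -2.4275e+00]
joint_vel [ 0.0018 -0.0004 -0.0001 -0.0021  0.001   0.0002]
joint_torque [-5.86300e-01 -3.69351e+01 -3.17294e+01 -3.01300e-01 -8.29600e-01
 -2.90000e-02]
tool_pos [0.5323 0.1289 0.12  ]
tcp_rot [-1.5714e+00  2.7187e+00  1.0000e-04]
wrist_force [-2.0155  0.3325  5.5594]
torque [ 0.0802  0.4499 -0.0364]
grip_force 39.5698
width 0.4586
```

View pics/w2.png

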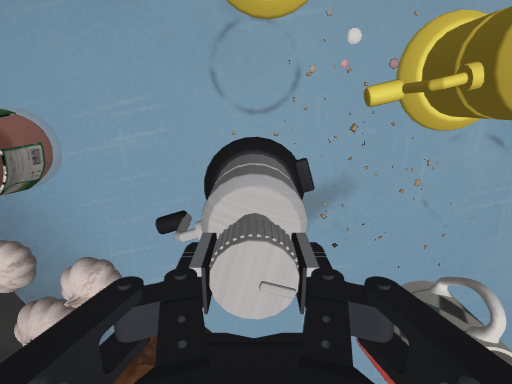

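The nut sits squarely between the pads. Its top face is centred at about (254.5,281) and the rib runs from (262,285) to (295,294). I'll check the axis offset before turning.

```bash
python3 - <<'E'
from h import *
c=optics.camera_info("wrist");s=sensors.read_state();R=Ro.from_rotvec(s["tcp_rot"])
for z in(.152,.153):
  n=ray(c,254.5,281,z);print(n,R.inv().apply(n-s["tool_pos"])*1000)
r0=ray(c,262,285,.156);r1=ray(c,295,294,.156);print(np.arctan2(*(r1-r0)[1::-1]))
E
```

```text
[0.53145651 0.12854676 0.152     ] [  0.71749308   0.57845409 -32.04213201]
[0.5311292  0.12797397 0.153     ] [  1.37592485   0.57547899 -33.04296712]
2.315604050500713
```

Emit:
play_rows --pt "0 0 0.01 0 0 0.12" --pt "0 0 0.01 0 0 0.12" --pt "0 0 0.01 0 0 0.12" --pt "0 0 0.01 0 0 0.12" --pt "0 0 0.01 0 0 0.12"

```text
time: 4.7
tool_pos: [0.5322, 0.129, 0.1195]
tcp_rot: [-0.689, 3.064, 0.001]
wrist_force: [-3.0, 1.7, 5.7]
width: 0.453
grip_force: 39.4
```

```bash
cat > st.py <<'E'
from h import *
s=sensors.read_state();x=Ro.from_rotvec(s["tcp_rot"]).as_matrix()[:,0]
print("yaw",np.round(np.arctan2(x[1],x[0]),4),*[(k,np.round(s[k],3)) for k in("time","q","joint_torque","tool_pos","wrist_force","torque","grip_force","width")])
E
python3 st.py
```

```text
yaw -2.699 ('time', np.float64(4.7)) ('q', array([ 1.920e-01,  1.220e-01,  1.990e+00,  1.000e-03,  1.029e+00,
       -1.822e+00])) ('joint_torque', array([ -1.009, -36.788, -31.753,  -0.397,  -0.938,  -1.436])) ('tool_pos', array([0.532, 0.129, 0.119])) ('wrist_force', array([-3.007,  1.658,  5.742])) ('torque', array([0.177, 0.516, 0.098])) ('grip_force', np.float64(39.413)) ('width', np.float64(0.453))
```

Good: light torque and yaw moving as commanded. I'll continue.

Emit:
play_rows --pt "0 0 0.01 0 0 0.12" --pt "0 0 0.01 0 0 0.12" --pt "0 0 0.01 0 0 0.12" --pt "0 0 0.01 0 0 0.12" --pt "0 0 0.01 0 0 0.12"

```text
time: 5.12
tool_pos: [0.5322, 0.1292, 0.119]
tcp_rot: [0.247, 3.131, 0.002]
wrist_force: [-2.8, 1.7, 5.1]
width: 0.457
grip_force: 39.4
```

Emit:
play_rows --pt "0 0 0.01 0 0 0.12" --pt "0 0 0.01 0 0 0.12" --pt "0 0 0.01 0 0 0.12" --pt "0 0 0.01 0 0 0.12" --pt "0 0 0.01 0 0 0.12"

```text
time: 5.53
tool_pos: [0.5323, 0.1293, 0.1185]
tcp_rot: [1.161, 2.918, 0.003]
wrist_force: [-2.1, 1.9, 5.9]
width: 0.458
grip_force: 39.5
```

```bash
python3 st.py
```

```text
yaw 2.3841 ('time', np.float64(5.533)) ('q', array([ 1.920e-01,  1.230e-01,  1.991e+00,  1.000e-03,  1.026e+00,
       -6.220e-01])) ('joint_torque', array([ -1.552, -36.845, -31.581,  -0.653,  -0.883,  -1.437])) ('tool_pos', array([0.532, 0.129, 0.119])) ('wrist_force', array([-2.068,  1.867,  5.894])) ('torque', array([0.345, 0.497, 0.049])) ('grip_force', np.float64(39.485)) ('width', np.float64(0.458))
```

Emit:
play_rows --pt "0 0 0.01 0 0 0.12" --pt "0 0 0.01 0 0 0.12" --pt "0 0 0.01 0 0 0.12" --pt "0 0 0.01 0 0 0.12" --pt "0 0 0.01 0 0 0.12"

```text
time: 5.95
tool_pos: [0.5324, 0.1294, 0.118]
tcp_rot: [1.972, 2.445, 0.003]
wrist_force: [-2.1, 1.9, 6.5]
width: 0.454
grip_force: 39.5
```

```bash
python3 st.py
```

```text
yaw 1.7841 ('time', np.float64(5.95)) ('q', array([ 1.920e-01,  1.230e-01,  1.991e+00,  1.000e-03,  1.025e+00,
       -2.200e-02])) ('joint_torque', array([ -1.617, -36.97 , -31.427,  -0.715,  -0.762,  -1.437])) ('tool_pos', array([0.532, 0.129, 0.118])) ('wrist_force', array([-2.111,  1.942,  6.475])) ('torque', array([0.304, 0.479, 0.081])) ('grip_force', np.float64(39.51)) ('width', np.float64(0.454))
```

Emit:
play_rows --pt "0 0 0.005 0 0 0.05" --pt "0 0 0.005 0 0 0.05" --pt "0 0 0.005 0 0 0.05" --pt "0 0 0.005 0 0 0.05"

```text
time: 6.28
tool_pos: [0.5325, 0.1294, 0.1179]
tcp_rot: [2.202, 2.24, 0.003]
wrist_force: [-2.6, 2.6, 6.4]
width: 0.456
grip_force: 39.5
```

```bash
python3 st.py
```

```text
yaw 1.5878 ('time', np.float64(6.283)) ('q', array([1.920e-01, 1.230e-01, 1.991e+00, 1.000e-03, 1.025e+00, 1.740e-01])) ('joint_torque', array([ -2.122, -36.823, -31.302,  -0.575,  -0.778,  -0.153])) ('tool_pos', array([0.532, 0.129, 0.118])) ('wrist_force', array([-2.554,  2.595,  6.386])) ('torque', array([0.431, 0.512, 0.574])) ('grip_force', np.float64(39.542)) ('width', np.float64(0.456))
```

Torque about z jumped from 0.08 to 0.57 N·m after about 2.6 rad, which suggests the stop. I'll press slightly more to confirm, then check that the rib no longer turns.

Emit:
play_rows --pt "0 0 0 0 0 0.04" --pt "0 0 0 0 0 0.04" --pt "0 0 0 0 0 0"

```text
time: 6.53
tool_pos: [0.5324, 0.1282, 0.1179]
tcp_rot: [2.285, 2.153, 0.0]
wrist_force: [-2.9, -2.6, 7.1]
width: 0.459
grip_force: 39.6
```

```bash
python3 st.py; python3 - <<'E'
from h import *
import cv2
i=optics.read_camera("wrist");cv2.imwrite("pics/w3.png",cv2.resize(i[160:350,140:370,::-1],None,fx=3,fy=3,interpolation=2))
E
```

```text
yaw 1.5114 ('time', np.float64(6.533)) ('q', array([ 0.192,  0.123,  1.992, -0.002,  1.025,  0.252])) ('joint_torque', array([ -0.286, -36.613, -31.565,   0.731,  -1.057,   1.171])) ('tool_pos', array([0.532, 0.128, 0.118])) ('wrist_force', array([-2.923, -2.587,  7.113])) ('torque', array([-0.28 ,  0.575,  0.854])) ('grip_force', np.float64(39.632)) ('width', np.float64(0.459))
```

View pics/w3.png

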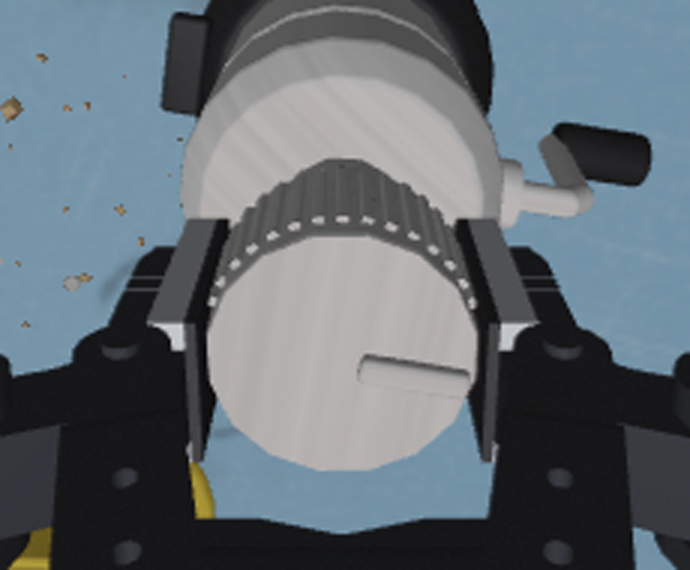

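The nut is home: torque rose to 0.85 N·m, and the pads slipped about 0.1 rad while the rib (crop (360,370) to (470,385)) stayed put. Now I'll back off about 1.57 rad, rising 1.25 mm.

Emit:
play_rows --pt "0 0 -0.01 0 0 -0.12" --pt "0 0 -0.01 0 0 -0.12" --pt "0 0 -0.01 0 0 -0.12" --pt "0 0 -0.01 0 0 -0.12" --pt "0 0 -0.01 0 0 -0.12"

```text
time: 7.0
tool_pos: [0.5329, 0.1284, 0.1184]
tcp_rot: [1.541, 2.736, 0.002]
wrist_force: [-0.3, -0.4, 5.2]
width: 0.459
grip_force: 39.5
```

Emit:
play_rows --pt "0 0 -0.01 0 0 -0.12" --pt "0 0 -0.01 0 0 -0.12" --pt "0 0 -0.01 0 0 -0.12" --pt "0 0 -0.01 0 0 -0.12" --pt "0 0 -0.01 0 0 -0.12"

```text
time: 7.42
tool_pos: [0.5333, 0.1287, 0.1189]
tcp_rot: [0.663, 3.068, 0.002]
wrist_force: [1.1, 0.4, 3.7]
width: 0.453
grip_force: 39.6
```

Emit:
play_rows --pt "0 0 -0.01 0 0 -0.12" --pt "0 0 -0.01 0 0 -0.12" --pt "0 0 -0.01 0 0 -0.12" --pt "0 0 0 0 0 -0.02" --pt "0 0 0 0 0 0"

```text
time: 7.83
tool_pos: [0.5334, 0.1291, 0.1191]
tcp_rot: [0.084, 3.137, 0.002]
wrist_force: [0.9, 1.5, 5.8]
width: 0.455
grip_force: 39.8
```

```bash
python3 st.py; python3 - <<'E'
from h import *
import cv2
i=optics.read_camera("wrist");cv2.imwrite("pics/w4.png",cv2.resize(i[160:350,140:370,::-1],None,fx=3,fy=3,interpolation=2))
E
```

```text
yaw 3.088 ('time', np.float64(7.833)) ('q', array([ 1.920e-01,  1.220e-01,  1.990e+00,  1.000e-03,  1.025e+00,
       -1.326e+00])) ('joint_torque', array([ -0.962, -36.494, -29.63 ,  -0.4  ,   0.209,  -0.29 ])) ('tool_pos', array([0.533, 0.129, 0.119])) ('wrist_force', array([0.882, 1.498, 5.81 ])) ('torque', array([ 0.234, -0.078,  0.054])) ('grip_force', np.float64(39.816)) ('width', np.float64(0.455))
```

View pics/w4.png

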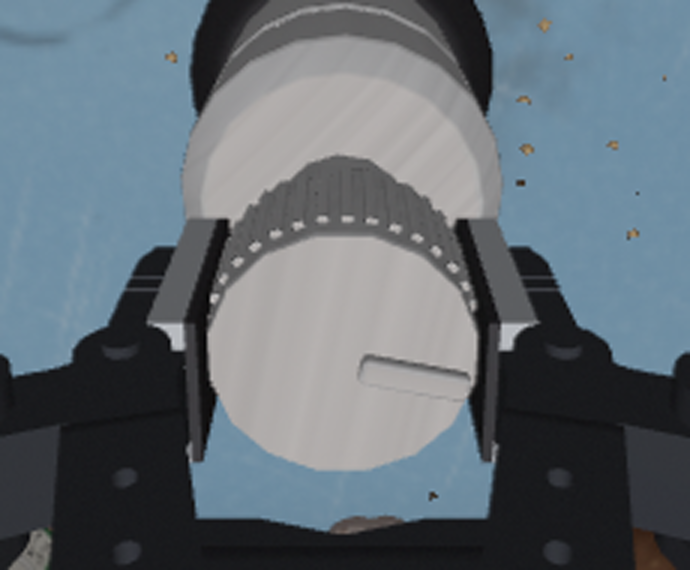

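The rib is unchanged between the pads, at about (360,369) to (470,387) against (360,370) to (470,385) before. So the nut followed the measured 1.577 rad of back-off, and residual torque is small. I'll hand it in.

```bash
python3 -c "
from workcell import order
print(order.finish_job())"
```

```text
the job is handed in; nothing more can be done
None
```

The mill's nut was screwed fully home, then backed off 1.577 rad (a quarter turn is 1.571), and the job was handed in at about 8 s with the nut still gripped at 40 N and neither jar nor the mug touched.

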